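# Clear the relief panel and set out the painting place

### The job

Push all the loose flakes off the painting panel into the catch tray at its right edge with the scraper block, never touching a flake with the fingers, then stand the scraper upright on the table along the panel's left edge, parallel to it, centred on it and 40 mm clear of it. Set out upright on the table whichever of these are there: the squat jar midway between the water pot and the steel tin and in line with them, the oblong can straight in front of the water pot with a gap of about 30 mm, the mixing dish straight to the left of the water pot with a gap of about 30 mm, and the brush rest notches up along the panel's near edge, parallel to it, centred on it and 40 mm clear of it. Left, right and in front are as seen from the robot (in front of the pot means on the robot's side, straight along the robot's forward direction, and left of it is square to that); the setting-out may be done in any order, and the clear bottle, squeeze bottle and tape roll must be left where they are.

Things in the scene. Friction and masses are not known exactly. Their poses are not given: they have to be found in the camera images.
- panel: fixed painting panel, wooden slab with a grey top bearing a few thin dark paint strokes, 160 (own x) x 220 (own y) x 35 mm high, flat on the table, turned up to 7 degrees. Origin: centre of its underside. Own -x side faces the robot (its near edge), own +y is its left edge, own -y its right edge.
- tray: fixed shallow black catch tray against the panel's right edge, turned with it: 190 (own x) x 80 (own y), floor 4 mm thick, walls 4 mm thick and 18 mm high on three sides, open towards the panel (own +y). Origin: centre of its underside, 150 mm to the panel's own -y from the panel's origin.
- flake0: loose off-white flake of dried filler, about 40 x 32 x 9 mm, lying on the panel at the start; may be absent. Origin: centre of its underside.
- flake1: loose off-white flake of dried filler, about 40 x 32 x 9 mm, lying on the panel at the start; may be absent. Origin: centre of its underside.
- flake2: loose off-white flake of dried filler, about 40 x 32 x 9 mm, lying on the panel at the start; may be absent. Origin: centre of its underside.
- flake3: loose off-white flake of dried filler, about 40 x 32 x 9 mm, lying on the panel at the start; may be absent. Origin: centre of its underside.
- flake4: loose off-white flake of dried filler, about 40 x 32 x 9 mm, lying on the panel at the start; may be absent. Origin: centre of its underside.
- scraper: scraper block: black rubber foot 90 (own x) x 26 (own y) x 28 mm high, whose long lower face does the scraping, with a wooden grip on it 70 x 20 mm (own x, y) from 28 to 68 mm high. Stands upright on the table. Origin: centre of its underside. 150 g.
- water_pot: fixed white ceramic water pot, round and open, 80 mm across the rim, 75 mm high. Origin: centre of its underside; its axes are parallel to the world's.
- medium_tin: fixed round closed steel tin, 70 mm across, 70 mm high, standing beyond the water pot (185 to 215 mm centre to centre). Origin: centre of its underside.
- jar: loose squat round screw-lid jar, white with a grey lid, 60 mm across, 58 mm high, upright; may be absent. Origin: centre of its underside. About 160 g.
- can: loose oblong aluminium can, 70 (own x) x 52 (own y) x 50 mm high, with a small black cap (26 mm across, 10 mm high, 18 mm to own +x) on top, upright; may be absent. Origin: centre of its underside. About 250 g.
- dish: loose low round mixing dish, white ceramic with a shallow grey top, 60 mm across, 30 mm high, no lid (in effect solid), upright; may be absent. Origin: centre of its underside. About 150 g.
- brush_rest: loose notched dark wooden brush rest, a bar 110 (own x) x 32 (own y) mm, 16 mm high with five ribs up to 28 mm (each 10 mm along x, 25 mm apart, one in the middle), notches up; may be absent. Origin: centre of its underside. About 90 g.
- clear_bottle: bystander: clear plastic bottle, 64 mm across, 110 mm high, black cap, upright. Origin: centre of its underside.
- squeeze_bottle: bystander: yellow bottle, 50 mm across, 130 mm high, upright. Origin: centre of its underside.
- tape_roll: bystander: paper tape roll lying flat, 100 mm across, 24 mm high. Origin: centre of its underside.
Things that resemble listed ones, but are neither listed nor needed, are in the scene too. Leave any green look-alike of the flake0 alone.

How it is judged:
By the outcome, as a careful person would: the job done as asked, in the order asked, and still so for the second after the job is handed in, with the robot touching nothing.
Of flake0, flake1, flake2, flake3, flake4 only 3 to 5 are there at a start; the rules pass over those that are not, and their reading is None.
Of jar, can, brush_rest, dish only 3 to 4 are there at a start; the rules pass over those that are not, and their reading is None.
At some moment in a run one of jar, can, brush_rest, dish may be knocked a few centimetres aside while the robot is not near it.
It also fails if it takes over 210 s, if anything falls off the work surface, if the arm or the gripper's body presses on something with over 40 N, if the wrist force passes 120 N, or if a joint passes its speed limit or range.

### The arm

A 6-joint arm with a two-finger parallel gripper is mounted at the origin on the work surface. World frame = base frame: x ahead of the robot, y to its left, z up, the work surface at z = 0. Lengths are in mm, angles in rad, forces in N, time in s.
With the tool pointing down it reaches from about 325 to 875 mm from the base axis. Payload 4.4 kg.
Tool frame: the origin (TCP) lies on the centre line of the jaws, within the pads' length; the fingertips stand ahead of it and the grasp point (between the pads) lies 6 mm ahead of it (ctrl.tcp_to_tips is the z of the fingertips in the tool frame, in mm); z points along the fingers, y is the line along which they close (so a half turn about z gives the same grasp; the last joint's range is limited). The gripper opens to 85 mm and grips with 20 to 120 N. Pads are 22 mm wide; open, the fingers measure 114 mm over their backs; the gripper's body (76 mm by 85 mm) begins 54 mm behind the grasp point. The pads swing forward as they close: fully open they stand 13 mm farther back than shut.
Start: joints at [-1.413, 0.207, 1.542, -0, 1.393, -0.15], TCP at [174.191, -547.983, 256.282] pointing down, gripper open.
Joint ranges: [-2.73, 2.73], [-0.86, 2.22], [0.23, 2.46], [-1.11, 4.25], [0.08, 2.63], [-2.82, 2.82]. Speed limits (rad/s): [2.79, 2.79, 3.14, 3.14, 3.14, 3.14].

### API

Orientations are given as a 3x3 rotation matrix whose columns are the frame's x, y, z axes.
In Python, from plant import ctrl, sensors, optics gives the robot as it stands. Calls block until the motion is done:
- ctrl.move_ptp(position, orientation): joint-space move of the TCP to a pose.
- ctrl.move_l(position, rot=None, vel=150, threshold=None): straight line of the TCP; rot=None keeps the orientation; vel is the mean speed in mm/s. With threshold (N) it stops when the force on the tool has changed by that much, and returns True; else False.
- ctrl.set_joints(angles): joint-space move.
- ctrl.gripper_to(opening, force=None): finger opening in mm; force is the grip in N (None keeps the last); returns when the fingers have stopped.
- ctrl.hold(seconds).
- ctrl.solve_ik(position, orientation): joint angles nearest the present ones, or None.
- sensors.read_state(): the state.
- optics.grab_frame(name): name is "side" or "top" or "wrist"; returns (picture, depth): 420x560x3 uint8, red, green, blue; 420x560 float32, mm along the optical axis (not along the pixel's ray), 0 where there is no reading.
- optics.camera_params(name): a dict with "mtx" (3x3 intrinsics, pixels), "k1" (the pictures are not rectified: a ray, as slopes to the right and down, at radius r is drawn at 1 + k1 r^2 times it, then the intrinsics apply), "R" (3x3) and "t" (3): a world point X has camera coordinates R X + t; the wrist camera has in their place "T_tool_cam" (4x4, takes a point from camera to tool coordinates, whose origin is the TCP and whose axes are the flange's). Camera axes: x right, y down, z forward; pixel columns grow to the right and rows downward; lengths in mm; the calibration is good to about 2 mm. A picture is of the moment at which its call begins: read the wrist's pose just before it. camera_params takes no time and is no camera call.
A pose or a line that the arm cannot do raises ctrl.MotionError and nothing moves.
- ctrl.finish_job(): hands the job in; it is judged then, once.
The state is a dict: "t": time; "q": joint angles; "qvel": joint speeds; "tau": joint torques, N m; "eef_pos": TCP position; "eef_rot": TCP orientation; "force": force on the tool from outside, world axes, zero at the start; "wrist_torque": the same for the moment, N m; "grip_width": finger opening in mm; "grasp_force": force on a finger pad.
Only numpy, scipy, OpenCV 4.12 (cv2) and the standard library are available. Lean on these libraries where they do the work, as an engineer would, in place of code of your own. Each camera call takes 0.05 s, during which the arm holds its last target. There are 200 camera calls.

## Working session

There is one attempt and no reset: what is moved stays moved. The work goes in short steps, each a Python script; the robot and the scene stay as the last script left them, time stands still between calls to the robot, and variables do not carry over. Pictures are saved under pics/ and viewed, at most 14 in all, crops included, and the job is handed in when it is done.

```bash
ls; mkdir -p pics
python3 - <<'E'
from plant import ctrl,sensors,optics
import cv2,numpy as np
np.set_printoptions(precision=3,suppress=True)
for n in("top","side","wrist"):
    s=sensors.read_state()
    im,d=optics.grab_frame(n); cv2.imwrite(f"pics/{n}0.png",im[:,:,::-1]); np.savez(f"pics/{n}0.npz",im=im,d=d)
    p=optics.camera_params(n); print(n,p, (d==0).mean())
print(ctrl.tcp_to_tips,s["eef_rot"],s["grip_width"],s["t"])
E
```

```text
pics
top {'mtx': array([[396.172,   0.   , 282.187],
       [  0.   , 396.172, 206.285],
       [  0.   ,   0.   ,   1.   ]]), 'k1': -0.050495922879736914, 'R': array([[ 0.015, -1.   , -0.005],
       [-0.985, -0.014, -0.171],
       [ 0.171,  0.007, -0.985]]), 't': array([-78.747, 573.392, 893.244])} 0.004081632653061225
side {'mtx': array([[520.667,   0.   , 274.734],
       [  0.   , 520.667, 198.112],
       [  0.   ,   0.   ,   1.   ]]), 'k1': -0.1728580332889856, 'R': array([[ 0.999, -0.027,  0.019],
       [-0.008, -0.766, -0.643],
       [ 0.032,  0.642, -0.766]]), 't': array([-579.035,   17.733, 1295.652])} 0.0041156462585034016
wrist {'mtx': array([[352.87 ,   0.   , 282.403],
       [  0.   , 352.87 , 200.987],
       [  0.   ,   0.   ,   1.   ]]), 'k1': -0.02284730414207914, 'T_tool_cam': array([[  -0.   ,   -0.959,   -0.282,   70.964],
       [   1.   ,   -0.   ,   -0.   ,   -0.473],
       [   0.   ,   -0.282,    0.959, -117.094],
       [   0.   ,    0.   ,    0.   ,    1.   ]])} 0.004175170068027211
25.0 [[ 0.953  0.303 -0.   ]
 [ 0.303 -0.953  0.002]
 [ 0.    -0.002 -1.   ]] 85.36409609102121 0.1
```

View pics/top0.png

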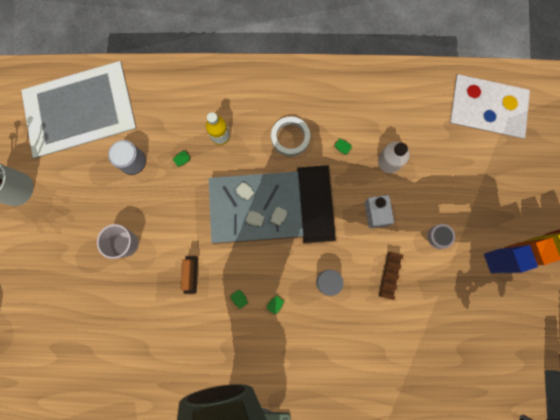

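View pics/side0.png

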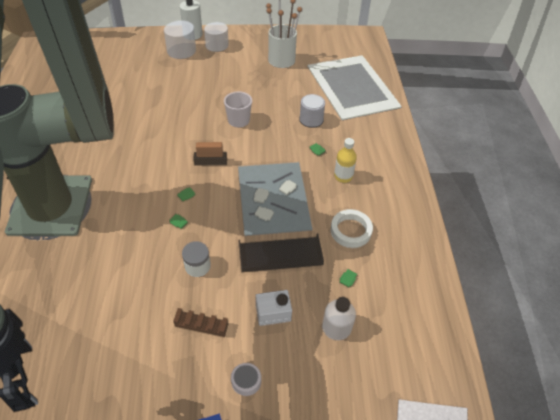

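The top view shows the panel (255,208), the tray (317,204) and 3 off-white flakes (245,191), (256,218), (279,216). The scraper is at (190,275), the pot (115,240), the tin (125,157), the jar (330,283), the can (380,210) and the brush rest (390,275). The green look-alikes are at (181,158), (343,146), (239,298) and (275,304). The dish candidate at top (441,237) / side (246,378) is doubtful because it looks tall, so I'll measure it and view a crop.

```bash
cat > h.py <<'E'
import cv2,numpy as np
from plant import ctrl,sensors,optics
np.set_printoptions(precision=1,suppress=True)
def cam(n,s=None):
    p=optics.camera_params(n)
    if n=="wrist":
        s=s or sensors.read_state(); T=p["T_tool_cam"]; Rw=s["eef_rot"]@T[:3,:3]; c=s["eef_rot"]@T[:3,3]+s["eef_pos"]
    else: Rw=p["R"].T; c=-Rw@p["t"]
    return p["mtx"],p["k1"],Rw,c
def rays(C,uv):
    K,k,Rw,c=C
    return np.c_[cv2.undistortPoints(np.float64(uv).reshape(-1,1,2),K,np.array([k,0,0,0,0.]))[:,0],np.ones(len(np.reshape(uv,(-1,2))))]
def onz(C,uv,z):
    d=rays(C,uv)@C[2].T; return C[3]+d*((z-C[3][2])/d[:,2])[:,None]
def cloud(C,d):
    v,u=np.mgrid[:d.shape[0],:d.shape[1]]
    r=rays(C,np.c_[u.ravel(),v.ravel()]); P=(r*d.reshape(-1,1))@C[2].T+C[3]
    P[d.ravel()==0]=np.nan; return P.reshape(*d.shape,3)
def tri(A,a,B,b):
    da=rays(A,[a])[0]@A[2].T; db=rays(B,[b])[0]@B[2].T
    t=np.linalg.lstsq(np.c_[da,-db],B[3]-A[3],rcond=None)[0]
    return (A[3]+da*t[0]+B[3]+db*t[1])/2
def grab(n):
    s=sensors.read_state(); im,d=optics.grab_frame(n); return im,d,cam(n,s)
E
python3 - <<'E'
from h import *
for n in("top","side"):
    z=np.load(f"pics/{n}0.npz"); P=cloud(cam(n),z["d"]); im=z["im"]
    ok=(P[:,:,2]>7)&(P[:,:,2]<160)&(P[:,:,0]>250)&(P[:,:,0]<950)&(abs(P[:,:,1])<750)
    N,L,S,c=cv2.connectedComponentsWithStats(ok.astype(np.uint8))
    print(n,"table z",np.nanmedian(P[250:300,20:60,2]) if n=="top" else "")
    for i in range(1,N):
        if S[i,4]<40: continue
        Q=P[L==i]; zt=np.percentile(Q[:,2],97); T=Q[Q[:,2]>np.percentile(Q[:,2],80)-5]
        print(c[i].astype(int),S[i,4],"top",zt,"ctr",T[:,:2].mean(0),"lo",T.min(0)[:2],"hi",T.max(0)[:2],im[L==i].mean(0).astype(int))
a=cv2.imread("pics/top0.png");b=cv2.imread("pics/side0.png")
f=lambda i,x,y:cv2.resize(i[y-40:y+40,x-40:x+40],(390,390),interpolation=cv2.INTER_CUBIC)
cv2.imwrite("pics/c1.png",np.hstack([f(a,441,237),f(b,246,375)]))
E
```

```text
top table z -1.270140285291518
[65 87] 84 top 10.357687460492686 ctr [898.2 517. ] lo [880.  477.7] hi [918.7 556.9] [135 139 138]
[48 96] 48 top 10.42587103578477 ctr [870.9 562.1] lo [858.7 537.1] hi [887.7 584.7] [121 126 125]
[ 57 108] 59 top 9.70894169168226 ctr [838.  530.8] lo [815.4 510.2] hi [864.1 552.4] [118 123 122]
[217 128] 560 top 129.86557611771224 ctr [762.3  91.5] lo [753.2  80.4] hi [777.2 104.1] [163 145  66]
[ 91 120] 40 top 10.663853256169036 ctr [803.2 435. ] lo [787.8 420.7] hi [821.2 445.3] [121 124 124]
[108 120] 43 top 10.631041306762047 ctr [802.1 387.4] lo [785.4 372.6] hi [818.8 402.7] [131 135 133]
[290 135] 684 top 25.842554797101222 ctr [762.3 -88.4] lo [ 713.  -137.8] hi [812.2 -38.7] [163 162 150]
[ 51 130] 54 top 9.975662959832839 ctr [774.5 540.3] lo [740.3 528.7] hi [804.5 552.4] [121 124 123]
[343 145] 122 top 11.5858534735463 ctr [ 740.6 -224. ] lo [ 721.4 -243.6] hi [ 760.2 -202.5] [ 45 127  46]
[126 156] 912 top 71.7428853197555 ctr [695.5 317.8] lo [661.4 284.2] hi [729.7 352.8] [157 156 157]
[393 156] 754 top 110.46770015708255 ctr [ 702.2 
[... 3129 characters left out ...]
 lo [ 367.4 -215.1] hi [ 425.9 -153.6] [126 124 121]
[348 277] 163 top 11.985996623138806 ctr [ 739.2 -226. ] lo [ 719.7 -249.6] hi [ 760.3 -205.6] [ 86 140  85]
[272 306] 1050 top 60.63384280073773 ctr [ 566.6 -309.1] lo [ 529.  -338.7] hi [ 603.5 -278.3] [135 134 133]
[338 318] 1071 top 110.93503319230065 ctr [ 700.4 -349.1] lo [ 682.7 -365.1] hi [ 719.3 -329.1] [142 135 130]
[200 321] 915 top 30.72809651949008 ctr [ 414.5 -335.9] lo [ 357.2 -364.9] hi [ 470.4 -308.6] [95 71 55]
[245 378] 810 top 33.86496514362186 ctr [ 509.5 -462.4] lo [ 479.  -491.2] hi [ 539.6 -432.6] [114 109 108]
[212 417] 82 top 142.5871498542138 ctr [ 457.6 -574.4] lo [ 435.2 -578.2] hi [ 470.4 -567.4] [ 65  77 122]
```

View pics/c1.png

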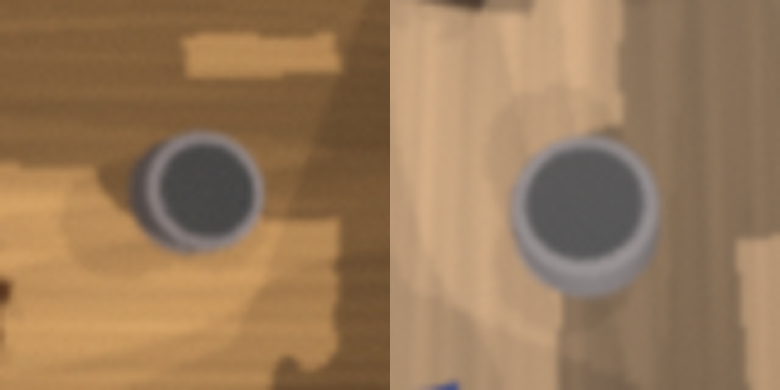

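The crop shows a dark grey recessed top with a white rim, about 60 mm across and about 30–33 mm high in both views. So (441,237) is the mixing dish, and the cups far left at side (180,38) and (216,35) are taller decoys. All four items are present, plus 3 flakes. Next I'll fit the panel and scraper precisely.

```bash
cat >> h.py <<'E'
def rect(P,z0,z1,lo,hi):
    m=(P[:,:,2]>z0)&(P[:,:,2]<z1)&np.all((P[:,:,:2]>lo)&(P[:,:,:2]<hi),2)
    N,L,S,c=cv2.connectedComponentsWithStats(m.astype(np.uint8)); m=L==1+np.argmax(S[1:,4])
    Q=P[m]; (cx,cy),(w,h),a=cv2.minAreaRect(Q[:,:2].astype(np.float32))
    if w<h: w,h,a=h,w,a+90
    return np.array([cx,cy,w,h,(a+90)%180-90,np.median(Q[:,2])])
ITEMS=dict(panel=(30,50,(470,-130),(680,125)),scraper=(60,80,(340,100),(480,200)),pot=(66,90,(430,260),(540,370)),tin=(64,85,(640,260),(750,370)),
 jar=(50,75,(340,-240),(450,-120)),can=(43,56,(500,-370),(640,-250)),dish=(22,45,(460,-510),(560,-410)),rest=(22,40,(340,-390),(490,-280)))
def fl(im,P,pr=None):
    h=cv2.cvtColor(im,cv2.COLOR_RGB2HSV).astype(int); 
    m=(im.min(2)>135)&np.all((P[:,:,:2]>(480,-210))&(P[:,:,:2]<(680,120)),2)
    N,L,S,c=cv2.connectedComponentsWithStats(m.astype(np.uint8)); out=[]
    for i in range(1,N):
        if S[i,4]>15:
            Q=P[L==i]; out.append([*np.nanmean(Q,0),*np.nanmin(Q[:,:2],0),*np.nanmax(Q[:,:2],0),S[i,4]])
    return np.array(out)
E
python3 - <<'E'
from h import *
for n in("top","side"):
    z=np.load(f"pics/{n}0.npz"); P=cloud(cam(n),z["d"])
    for k,v in ITEMS.items(): print(n,k,rect(P,*v))
    print(fl(z["im"],P))
E
```

```text
top panel [576.   -4.  220.8 160.9 -84.8  34.2]
top scraper [410.7 148.9  65.8  20.4   0.1  66.4]
top pot [482.8 318.1  77.5  76.7 -51.3  72.9]
top tin [695.6 318.   68.7  67.    6.7  68.6]
top jar [ 397.9 -183.7   57.6   56.7  -89.5   56.8]
top can [ 568.8 -304.1   70.8   53.1    8.3   48.7]
top dish [ 510.8 -459.2   56.9   56.5   71.3   29.2]
top rest [ 463.8 -343.6   33.7   10.6   76.6   27.2]
[[612.5  21.9  42.3 592.2   0.7 632.9  42.5 191. ]]
side panel [573.8  -6.  226.7 160.2 -84.9  34.6]
side scraper [409.1 145.2  66.1  25.   -0.5  66.4]
side pot [482.5 315.3  83.   77.8 -74.4  72.1]
side tin [693.9 314.6  73.6  65.6  85.6  69.2]
side jar [ 396.4 -184.6   61.8   58.1  -86.2   58.2]
side can [ 566.6 -308.4   70.9   55.3    7.6   49.6]
side dish [ 509.6 -462.    59.6   58.7   69.    30.4]
side rest [ 462.4 -347.5   34.5   10.7   76.3   28.3]
[[554.2  65.8  35.  488.7 -24.9 646.2 111.7 912. ]
 [611.1  23.4  40.5 587.2  -2.4 633.7  56.3 195. ]
 [552.  -65.7  43.1 536.9 -80.  568.  -51.1  90. ]]
```

```bash
cat >> h.py <<'E'
YAW=np.radians(5.15); PC=np.array([575.2,-4.4])
def R(yaw): # tool down, tool x at yaw
    c,s=np.cos(yaw),np.sin(yaw); return np.array([[c,s,0],[s,-c,0],[0,0,-1.]])
def own(x,y,z): 
    c,s=np.cos(YAW),np.sin(YAW); return [PC[0]+c*x-s*y,PC[1]+s*x+c*y,z]
def say(m=""):
    s=sensors.read_state(); print(m,"t",round(s["t"],1),"p",s["eef_pos"],"F",s["force"],"w",round(s["grip_width"],1),"g",round(s["grasp_force"],1))
E
python3 - <<'E'
from h import *
ctrl.move_ptp([410,148,200],R(0)); ctrl.move_l([410,148,58],vel=120,threshold=15); say("down")
ctrl.gripper_to(15,60); say("grip")
ctrl.move_l([410,148,150]); say("lift")
for x in(42,-29):
    ctrl.move_ptp(own(x,137,150),R(YAW)); ctrl.move_l(own(x,137,94.5)); 
    print(ctrl.move_l(own(x,-117,94.5),vel=60,threshold=40)); say("stroke")
    ctrl.move_l(own(x,-117,150))
ctrl.move_l(own(0,190,170)); say()
im,d,C=grab("top"); cv2.imwrite("pics/t1.png",cv2.resize(im[120:340,60:480,::-1],(798,418)))
im,d,C=grab("side"); cv2.imwrite("pics/s1.png",im[:,:,::-1])
E
```

```text
down t 4.1 p [410.7 148.1  58.7] F [ 1.   0.  -0.7] w 85.2 g 0.0
grip t 4.7 p [410.1 148.   58.2] F [-0.5  0.1  1.9] w 19.5 g 58.9
lift t 5.5 p [409.1 147.8 149.1] F [ 0.3 -0.1 -2.6] w 19.3 g 58.6
False
stroke t 11.2 p [ 627.5 -117.1   94.5] F [-0.2 -0.4 -2.1] w 19.6 g 58.7
False
stroke t 17.6 p [ 556.8 -123.4   94.5] F [ 0.1 -0.3 -1.7] w 19.5 g 58.7
 t 20.3 p [558.2 184.2 169.9] F [ 0.2 -1.4 -1.8] w 19.6 g 58.7
```

View pics/t1.png

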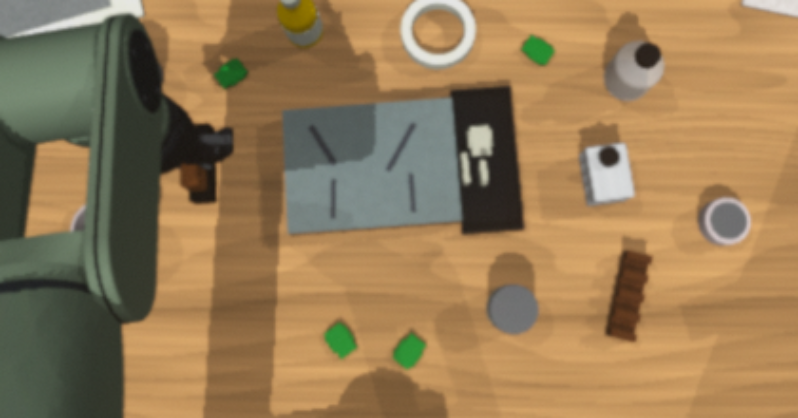

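Strokes done: the panel is clear and all three flakes are in the tray, at crop (480,138), (465,168) and (484,172). Now I'll set the scraper down, opening the jaws only partway to stay clear of the panel.

Run:
```python
from h import *
ctrl.move_l(own(0,163,110),rot=R(YAW)); print(ctrl.move_l(own(0,163,57),vel=40,threshold=6)); say("placed")
ctrl.gripper_to(45); ctrl.hold(0.2); ctrl.move_l(own(0,163,200)); say("off")
ctrl.move_ptp([400,-60,330],R(0))   # out of the way
ims=[]
for n in("top","side"):
    im,d,C=grab(n); P=cloud(C,d); ims.append(im)
    I=dict(ITEMS,scraper=(60,80,(480,100),(640,220)))
    for k,v in I.items():
        try: print(n,k,rect(P,*v))
        except Exception as e: print(n,k,e)
cv2.imwrite("pics/t2.png",np.hstack([cv2.resize(ims[0][160:260,160:340,::-1],(400,222)),cv2.resize(ims[1][140:290,150:420,::-1],(400,222))]))
```

```text
True
placed t 22.2 p [560.2 157.9  58.2] F [-0.3  0.2  4.5] w 19.0 g 59.4
off t 23.9 p [559.7 157.8 198.7] F [-0.1 -0.1 -0.3] w 44.9 g 0.0
top panel [576.   -4.3 220.8 160.5 -85.2  34. ]
top scraper [560.  157.5  67.7  19.5   3.8  66.4]
top pot [483.6 318.3  79.3  74.2 -89.1  73.1]
top tin [695.4 318.2  68.   67.   -4.2  68.6]
top jar [ 395.4 -208.2   34.3    6.7   -9.4   56.7]
top can [ 568.6 -304.3   70.6   53.6    7.8   48.9]
top dish [ 511.6 -458.9   56.5   56.    -6.8   29.4]
top rest [ 416.9 -332.5   32.1   10.    77.3   26.9]
side panel [573.9  -6.2 226.1 160.4 -84.9  34.2]
side scraper [558.9 154.3  69.   25.    5.9  65.9]
side pot [482.4 314.8  82.8  76.  -76.2  72.2]
side tin [694.3 316.5  76.   66.4  87.7  69.3]
side jar [ 397.1 -186.    60.6   59.7  -66.2   58. ]
side can [ 566.2 -308.    71.    54.1    7.3   49.6]
side dish [ 509.5 -461.7   59.7   59.4   51.2   30.3]
side rest [ 365.8 -324.3   34.3   11.1   74.9   27.7]
```

View pics/t2.png

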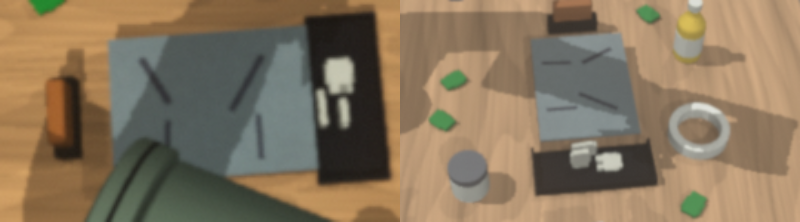

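Run:
```python
from h import *
c,s=np.cos(YAW),np.sin(YAW)
for n in("top","side"):
    im,d,C=grab(n); P=cloud(C,d); Q=P[:,:,:2]-PC; o=np.dstack([Q@[c,s],Q@[-s,c],P[:,:,2]])
    m=(im.min(2)>100)&(abs(o[:,:,0])<93)&(o[:,:,1]<-95)&(o[:,:,1]>-188)&(im.max(2)-im.min(2)<60)&(abs(o[:,:,2]-34)>0)
    N,L,S,ce=cv2.connectedComponentsWithStats(m.astype(np.uint8))
    for i in range(1,N):
        if S[i,4]>12: q=o[L==i]; print(n,ce[i].astype(int),S[i,4],"min",np.percentile(q,3,0),"max",np.percentile(q,97,0))
    if n=="side": cv2.imwrite("pics/s3.png",cv2.resize(im[225:285,225:335,::-1],(770,420),interpolation=cv2.INTER_CUBIC))
```

```text
top [297 211] 242 min [ -74.3 -106.8   30.6] max [ 53.1 -95.4  37.5]
top [312 193] 189 min [   8.2 -157.2    4.6] max [  45.2 -128.1   15.1]
top [304 208] 60 min [ -29.2 -124.1   15.1] max [   5.6 -116.1   33.8]
top [314 209] 51 min [ -33.7 -146.1   21.2] max [  -4.8 -138.4   44.6]
side [276 229] 397 min [ -76.9 -111.5   30. ] max [ 72.4 -95.5  37.8]
side [280 245] 479 min [ -33.7 -159.1    3.4] max [  42.2 -112.    44.1]
```

View pics/s3.png

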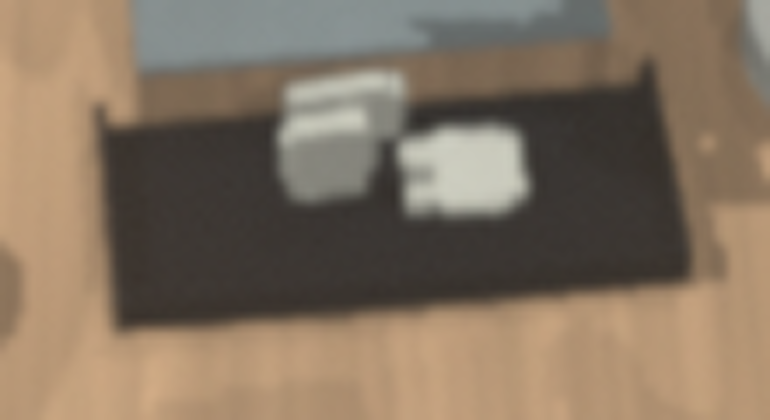

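Two flakes rest on edge inside the tray (own y about -142 and -120, tops up to 44 mm and 34 mm), and one lies flat. All three are off the panel and inside the tray. Setting out next, jar first, with a fresh look before each pick.

```bash
cat >> h.py <<'E'
Q0=[-1.413,0.207,1.542,0,1.393,-0.15]
POT=np.array([483.0,317.2]); TIN=np.array([694.8,317.0])
BAND=dict(jar=(50,75),can=(43,56),dish=(22,45),rest=(22,40))
def locate(k,near,rad=75,pics=False):
    o=[]
    for n in("top","side"):
        im,d,C=grab(n); P=cloud(C,d); near=np.array(near); z0,z1=BAND[k]
        if pics: cv2.imwrite(f"pics/{pics}_{n}.png",im[:,:,::-1])
        m=(P[:,:,2]>z0)&(P[:,:,2]<z1)&(np.hypot(*(P[:,:,:2]-near).transpose(2,0,1))<rad)
        (cx,cy),(w,h),a=cv2.minAreaRect(P[m][:,:2].astype(np.float32))
        if w<h: w,h,a=h,w,a+90
        o.append([cx,cy,w,h,(a+90)%180-90,np.median(P[m][:,2])])
    o=np.array(o); print(k,o[0],o[1]); r=.65*o[0]+.35*o[1]
    return r[:2],np.radians(o[0,4]),o
def pick(p,yaw,z,op=85,cl=20,f=50):
    ctrl.gripper_to(op); ctrl.move_ptp([*p,190],R(yaw)); say("above")
    if ctrl.move_l([*p,z],vel=120,threshold=12): say("HIT")
    ctrl.gripper_to(cl,f); say("grip"); ctrl.move_l([*p,190],vel=200); say("lift")
def place(p,yaw,z,op,hi=190):
    ctrl.move_ptp([*p,hi],R(yaw)); ctrl.move_l([*p,z+15],vel=150)
    print("contact",ctrl.move_l([*p,z-1.5],vel=30,threshold=6)); say("put")
    ctrl.gripper_to(op); ctrl.hold(.2); ctrl.move_l([*p,hi],vel=200); say("off")
E
python3 - <<'E'
from h import *
ctrl.set_joints(Q0)
p,a,o=locate("jar",(397,-184))
print([ctrl.solve_ik([*((POT+TIN)/2),41],R(0)) is not None, ctrl.solve_ik([483,417,26],R(np.pi/2)) is not None,ctrl.solve_ik([483,417,26],R(-np.pi/2)) is not None,ctrl.solve_ik(own(-136,0,26),R(YAW-np.pi/2)) is not None,ctrl.solve_ik([378,317,35],R(0)) is not None])
pick(p,0,41); place((POT+TIN)/2,0,41,82)
ctrl.set_joints(Q0); locate("jar",(POT+TIN)/2,45); say()
p,a,o=locate("can",(567.5,-305.5))
E
```

```text
jar [ 398.  -183.6   57.6   56.4  -88.8   56.7] [ 396.9 -184.7   60.7   59.4  -55.3   58.1]
[True, True, True, True, True]
above t 29.4 p [ 397.9 -184.9  190.4] F [-0.5  0.3 -0.3] w 85.0 g 0.0
grip t 31.1 p [ 398.3 -184.3   41.9] F [-0.   1.3  7. ] w 59.1 g 53.8
lift t 32.0 p [ 396.6 -183.3  188.5] F [ 0.6  0.4 -2.9] w 59.0 g 54.0
contact True
put t 35.5 p [589.  317.2  42. ] F [-0.1 -0.5  3.5] w 59.2 g 54.1
off t 37.0 p [587.9 316.7 188.5] F [ 0.4 -0.  -1. ] w 82.2 g 0.0
jar [587.3 317.4  60.3  59.3 -72.8  56.7] [584.7 313.7  61.4  58.8 -47.5  57.3]
 t 40.4 p [ 175.  -547.6  255.8] F [ 0.7 -0.7  0.3] w 82.4 g 0.0
can [ 568.3 -304.3   70.    53.2    8.2   48.8] [ 566.6 -308.4   71.    54.6    8.5   49.5]
```

Run:
```python
from h import *
p,a,o=locate("can",(567.5,-305.5)); pick(p,a,33); place([POT[0]-105,POT[1]],0,33,80)
ctrl.set_joints(Q0); locate("can",(378,317),60); p,a,o=locate("rest",(416,-333),pics="r4"); say()
```

```text
can [ 568.6 -304.    70.9   52.7    7.7   48.9] [ 566.3 -307.6   70.5   54.9    8.5   49.5]
above t 42.5 p [ 567.3 -306.4  190.3] F [ 0.  -1.1  0.7] w 85.1 g 0.0
grip t 44.4 p [ 568.4 -305.8   33.9] F [-0.1  0.4  2.1] w 51.5 g 54.1
lift t 45.3 p [ 566.5 -304.4  187.8] F [ 0.4 -0.3 -4. ] w 51.2 g 53.6
contact True
put t 49.2 p [378.  317.3  33.7] F [-0.8 -0.9  3.5] w 51.1 g 54.3
off t 50.8 p [377.1 316.7 188.8] F [-0.6 -0.3 -0.4] w 80.4 g 0.0
can [378.3 316.4  69.1  52.    1.1  48.5] [376.2 313.1  70.5  56.6   1.5  49.4]
rest [ 414.8 -365.   110.6   33.6  -12.9   27.1] [ 411.7 -366.7  111.8   34.1  -12.8   27.9]
 t 54.1 p [ 175.  -547.6  255.8] F [ 0.2 -0.1  0.8] w 80.1 g 0.0
```

The brush rest was knocked about 32 mm to -y; the fresh look caught it, so I'll use the new pose.

Run:
```python
from h import *
p,a,o=locate("rest",(413.5,-365.5)); pick(p,a,26,op=70)
place(own(-136,0,0)[:2],YAW-np.pi/2,26,55)
ctrl.set_joints(Q0); locate("rest",own(-136,0,0)[:2],60); p,a,o=locate("dish",(510.5,-460),60); say()
pick(p,-np.pi/2,26); place([POT[0],POT[1]+100],-np.pi/2,26,82)
ctrl.set_joints(Q0); say()
for n in("top","side"):
    im,d,C=grab(n); P=cloud(C,d); cv2.imwrite(f"pics/end_{n}.png",im[:,:,::-1])
    for k,v in dict(panel=ITEMS["panel"],scraper=(60,80,(480,100),(640,220)),pot=ITEMS["pot"],tin=ITEMS["tin"],jar=(50,75,(545,270),(633,365)),can=(43,56,(330,270),(430,370)),dish=(22,45,(440,375),(530,460))).items(): print(n,k,rect(P,*v))
```

```text
rest [ 414.9 -364.3  110.7   33.9  -12.4   27.1] [ 411.9 -367.   110.9   33.9  -12.6   27.8]
above t 55.6 p [ 413.7 -366.1  190.4] F [ 0.5 -0.  -0.1] w 70.5 g 0.0
grip t 57.6 p [ 414.3 -365.8   26.7] F [-0.3 -0.2  4.6] w 30.9 g 51.0
lift t 58.6 p [ 413.  -364.3  188.3] F [-0.2 -0.  -1.3] w 31.2 g 50.5
contact True
put t 61.9 p [439.8 -16.6  26.7] F [-1.  -0.4  4.4] w 30.9 g 51.1
off t 63.4 p [438.7 -16.4 188.8] F [ 0.3 -0.3 -0.2] w 54.9 g 0.0
rest [461.6 -13.2 110.   75.4 -84.4  27. ] [460.4 -16.8 113.9  76.7 -85.4  26.6]
dish [ 511.1 -458.2   57.3   55.9  -30.2   29.5] [ 509.3 -462.1   60.7   58.3    2.6   30.3]
 t 66.1 p [ 174.9 -547.5  255.8] F [-0.4 -0.3 -0.9] w 55.4 g 0.0
above t 68.6 p [ 510.2 -460.   190.1] F [-0.8  0.  -0. ] w 84.9 g 0.0
grip t 70.5 p [ 511.1 -460.3   27.3] F [ 0.4 -0.5  4.7] w 58.7 g 54.6
lift t 71.4 p [ 509.6 -458.6  187.8] F [-0.7 -0.3 -1.5] w 58.6 g 53.9
contact True
put t 77.1 p [483.2 417.3  27.2] F [-0.  -0.6  3.2] w 58.5 g 54.4
off t 78.6 p [482.1 416.6 188.4] F [-0.2  0.4 -0.1] w 81.6 g 0.0
 t 82.1 p [ 175.1 -547.5  255.8] F [0.8 0.4 0.7] w 82.1 g 0.0
top panel [576.1  -4.  220.6 160.9 -84.8  34. ]
top scraper [560.  157.3  67.3  20.3   2.9  66.4]
top pot [483.6 318.   79.2  74.3 -88.7  72.8]
top tin [695.5 317.8  68.2  66.8   2.3  68.8]
top jar [587.  317.6  60.4  59.6 -40.5  56.8]
top can [378.3 317.2  69.   51.8   1.1  48.5]
top dish [483.  415.8  58.7  57.6 -24.2  29.1]
side panel [574.1  -6.7 226.2 160.6 -85.   34.2]
side scraper [559.  154.8  68.7  25.5   4.5  66.3]
side pot [482.2 315.9  79.6  76.4  49.3  72.8]
side tin [694.  317.9  72.6  65.7  85.3  69.5]
side jar [584.7 315.3  65.3  57.1  87.9  57.2]
side can [376.6 313.5  70.5  54.1   0.4  49.6]
side dish [482.9 424.8  56.7  40.5  -7.7  29.2]
```

View pics/end_top.png

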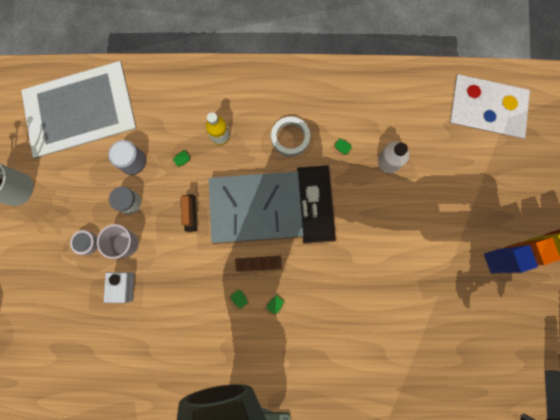

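View pics/end_side.png

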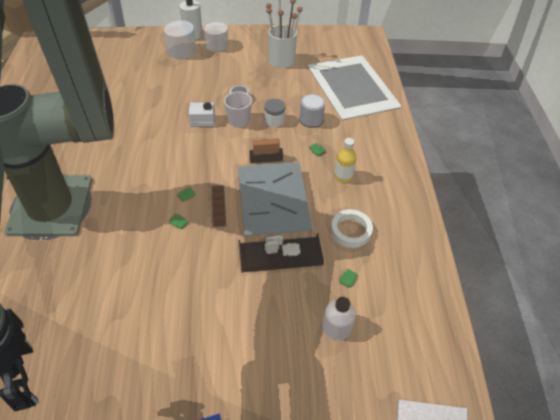

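Both views show the jar between pot and tin (125,199), can in front (118,288), dish left (83,242), scraper at (188,212), flakes in the tray (312,195), (305,208) and (315,210), and bystanders unmoved. One check remains, the brush rest, because the panel contaminated its window.

Run:
```python
from h import *
print(own(-136,0,26)); locate("rest",(430,-16.5),58) 
for n in("top","side"):
    im,d,C=grab(n); P=cloud(C,d); m=(P[:,:,2]>22)&(P[:,:,2]<40)&(P[:,:,0]>400)&(P[:,:,0]<475)&(abs(P[:,:,1]+16)<80)
    print(n,cv2.minAreaRect(P[m][:,:2].astype(np.float32)))
```

```text
[np.float64(439.74901687027375), np.float64(-16.607832288764747), 26]
rest [439.9 -15.7 108.6  31.8 -85.2  27.1] [437.6 -16.2 114.9  32.2 -84.8  26.6]
top ((439.8453063964844, -15.162193298339844), (31.763315200805664, 109.96570587158203), 4.438186168670654)
side ((437.8786315917969, -18.00238037109375), (31.993558883666992, 111.37088775634766), 4.671446800231934)
```

The rest is within about 1–2 mm of its target. Handing in.

```bash
python3 -c "
from plant import ctrl
print(ctrl.finish_job())"
```

```text
the job is handed in; nothing more can be done
None
```

Job handed in: all three flakes are in the tray (two of them standing on edge), the scraper stands along the panel's left edge, and the jar, can, dish and brush rest measured within about 3 mm of their targets with the bystanders left alone; the hand-in returned no verdict.

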